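# Test and re-arm the laser stop

## Robot

A 6-joint arm with a two-finger parallel gripper is mounted at the origin on a cart in front of the work surface, level with it; the furniture and walls round the work are solid. World frame = base frame: x ahead of the robot, y to its left, z up, the work surface at z = 0. Lengths are in m, angles in rad, forces in N, time in s.
With the tool pointing down it reaches from about 0.325 to 0.925 m from the base axis. Payload 3.1 kg.
Tool frame: the origin (TCP) lies on the centre line of the jaws, within the pads' length; the fingertips stand 22 mm ahead of it and the grasp point (between the pads) lies 3 mm ahead of it; z points along the fingers, y is the direction in which the jaws open and shut (so a half turn about z gives the same grasp; the last joint's range is limited). The gripper opens to 85 mm and grips with 20 to 120 N. Pads are 22 mm wide; open, the fingers measure 114 mm over their backs; the gripper's body (76 mm by 85 mm) begins 54 mm behind the grasp point. The pads swing forward as they close: fully open they stand 13 mm farther back than shut.
Start: joints at [1.041, 0.217, 1.613, -0, 1.311, -0.112], TCP at [0.254, 0.571, 0.228] pointing down, gripper open.
Joint ranges: [-2.75, 2.75], [-0.78, 2.1], [0.31, 2.55], [-1.13, 4.27], [0.13, 2.63], [-2.58, 2.58]. Speed limits (rad/s): [2.79, 2.79, 3.14, 3.14, 3.14, 3.14].

## Interface

Orientations are given as a rotation vector (axis times angle).
In Python, from rig import ctrl gives the robot as it stands.
- The arm moves only by the shell command python3 -m inch 'ROWS' [OPENING] [FORCE]. ROWS is JSON, a list of rows, each a list of 4 numbers: the shift along the tool's x, y, z in m, then the turn about the tool's z in rad. A call has 1 to 10 rows; each row is the pose to reach, as a shift and turn from the pose commanded when the call began, along the tool's axes at that moment; what a row does not reach only later rows make up. A row lasts 1/8 s, in which the tool goes at most 62.5 mm and 10.7 degrees, less where a joint would pass 70% of its speed; a pose out of reach is approached as far as the arm can. A call with a gripper value outside its range is refused whole. OPENING is the opening in per cent of the stroke, from 0 (shut) to 100 (fully open), set as the call begins (- or left out, the last holds). The fingers move at their own pace and stop on an object; FORCE is the grip in N (left out, the last holds). Time passes only in rows, so rows that repeat a pose let the fingers close. It gives the time, the measured TCP pose, the force and the opening at its end, in the units of the state.
- ctrl.state(): the state, without advancing time (a new reading comes with each control period).
- ctrl.grab_frame(name): name is "side" or "top"; returns (picture, depth): 480x640x3 uint8, blue, green, red; 480x640 float32, m along the optical axis (not along the pixel's ray), 0 where there is no reading.
- ctrl.camera_info(name): a dict with "vfov" (degrees; the focal length in pixels is half the picture's height over the tangent of half this angle, whatever the lens; pixels are square), "cx", "cy" (the principal point, pixels), "extrinsics" (4x4, takes a point from camera to world coordinates). Camera axes: x right, y up, looking along -z (the intrinsics and any distortion apply to the point x, -y, -z); pixel columns grow to the right and rows downward; lengths in m; the calibration is good to about 2 mm. A picture is of the moment at which its call begins. camera_info takes no time and is no camera call.
- ctrl.hand_in(): hands the job in, once; it reports no verdict.
Trained networks look in the newest picture that a camera, given by its name, has taken for a name from the list of things; names that differ only in an ending like _2 or _b are one class to them, and where a whole thing is asked for, a point or a joint stands for the part that bears it (a point fixed in the world has none). Each returns a list of dicts, best first, with "conf" (0 to 1); they miss things now and then, are a little off and sometimes report something else, mostly with a low value. They report only what shows in the picture. A call takes as long as a camera call.
- ctrl.silhouettes(target, camera): "mask" (480x640 bool, what is visible of it).
- ctrl.landmark_of(target, camera): "at" ([x, y, z] in m, in world coordinates, good to about 4 mm: a listed point, or the origin of a listed thing).
The state is a dict: "time_s": time; "joint_pos": joint angles; "dq": joint speeds; "joint_efforts": joint torques, N m; "tcp_pos": TCP position; "ee_rot": TCP orientation; "ft_force": force on the tool from outside, world axes, zero at the start; "ft_torque": the same for the moment, N m; "gripper_width": opening from 0.0 (shut) to 1.0 (fully open).
Only numpy, scipy, OpenCV 4.12 (cv2) and the standard library are available. Lean on these libraries where they do the work, as an engineer would, in place of code of your own. Each camera call takes 0.05 s, during which the arm holds its last target.

## Task

Test the stop of the laser table: press the mushroom head of the stop box all the way in until it latches, then push one of its side wings round clockwise (seen from above) until the head pops out again. After that, press the round push button on the other box all the way in to re-arm, and let it come back out. Only press and push, pick nothing up, and leave the cage cube, the vial and the lens mount standing where they are.

Things in the scene. Friction and masses are not known exactly. Their poses are not given: they have to be found in the camera images.
- stop_box: Stop box: fixed grey case 80x80 mm, 50 mm tall, with a black winged mushroom head on top. Origin at the centre of its underside, on the work surface; z up. It may stand left or right of the other box and is turned a little about z (yaw within 0.5 rad). The head turns about the vertical line through this origin. (A balance and a tall microscope stand fixed on the left of the worktop, x from 0.40 and y from 0.34 on, 0.5 m high: swing the arm past in front of them.)
- dome_top (a point): Centre of the top of the mushroom head (round dome 50 mm across, 24 mm tall, its underside 16 mm above the case when out). 90 mm above the work surface when out, 82 mm when pressed in and latched. Moves with the head.
- wing_a (a point): Middle of the wing on the left (box +y) side: 45 mm out from the head's axis and 16 mm below the dome top. There are two wings, opposite each other, each a black bar 12 mm wide and 16 mm tall that reaches radially from the dome to 60 mm from the axis, with upright flat flanks, free below and beside. At rest the wings lie along the box's y axis. This point moves with the head. To turn clockwise from above this wing is pushed towards box +x (away from the robot) to begin with.
- wing_b (a point): The same point of the opposite wing, on the right (box -y) side; it is pushed towards box -x (towards the robot) to begin with.
- stop_press (a joint): How far the head is pressed in, m: 0 out, 0.008 fully in. Snap latch: it takes about 6 N to start, past half way it snaps in by itself and stays in when let go. Turning the head drives it back out; past half way it snaps out by itself.
- stop_twist (a joint): How far the head is turned clockwise seen from above, rad: 0 at rest, stop at 1.0. A weak spring (about 0.13 N m at the stop) turns it back to 0 when let go. A latched head is forced out as it is turned: past about 0.5 rad it pops out as soon as it is free to (friction on a pushing finger can hold it back), by about 0.9 rad it is out in any case.
- reset_box: Other box: fixed grey case 70x70 mm, 40 mm tall, with one small round black push button in a steel ring on its top. Origin at the centre of its underside; z up.
- reset_top (a point): Centre of the top of the round push button (26 mm across), 58 mm above the work surface when out; the steel ring round it is 42 mm across and 52 mm above the work surface. Moves with the button.
- reset (a joint): How far the push button is pressed, m: 0 out, 0.006 fully in (flush with its ring); the spring takes 5 N when fully in and pushes it out again.
- cage_cube: Bystander: black and brass cube 34 mm wide, 33 mm tall, loose, between the two boxes. Origin at the centre of its underside.
- vial_1: Bystander: amber screw-cap vial 27 mm across, 60 mm tall, loose, behind the boxes. Origin at the centre of its underside.
- lens_mount: Bystander: round lens on a post, 32 mm wide, 66 mm tall, loose, behind the boxes. Origin at the centre of its underside.

How it is judged:
On the way, in this order (a step that is already met when the one before it is completed fails the run):
1. the mushroom head is pressed in (more than 6.5 mm) and stays in (value of joint stop_press above 0.0065 m), for 0.3 s.
2. the latched head is turned clockwise (more than 0.15 rad while still in) (value of joint stop_twist above 0.15 rad and value of joint stop_press above 0.003 m).
3. the head pops out (less than 1.5 mm in) (value of joint stop_press below 0.0015 m), for 0.1 s.
4. then the round push button is pressed in (more than 4 mm) (value of joint reset above 0.004 m and value of joint stop_press below 0.002 m).
At the end, for the whole second after the job is handed in: Mushroom head out (within 1.5 mm) with its wings turned back (within 0.15 rad) and the round push button out again (within 1.5 mm) (value of joint each of stop_press, reset below 0.0015 m and value of joint stop_twist below 0.15 rad); the robot touches nothing.
It fails at once if the round push button is pressed while the head is latched in (value of joint reset above 0.003 m and value of joint stop_press above 0.005 m).
It fails at once if the cage cube is moved (more than 15 mm), lifted or tipped (distance of cage_cube from where it was at the start of the episode above 0.015 m or angle between cage_cube's own z axis and vertical above 0.4 rad).
It fails at once if the vial is moved (more than 15 mm), lifted or tipped (distance of vial_1 from where it was at the start of the episode above 0.015 m or angle between vial_1's own z axis and vertical above 0.4 rad).
It fails at once if the lens mount is moved (more than 15 mm), lifted or tipped (distance of lens_mount from where it was at the start of the episode above 0.015 m or angle between lens_mount's own z axis and vertical above 0.4 rad).
It also fails if it takes over 45 s, if anything falls off the work surface, if the arm or the gripper's body presses on something with over 40 N, if the wrist force passes 120 N, or if a joint passes its speed limit or range.

## Working session

There is one attempt and no reset: what is moved stays moved. The work goes in short steps, Python scripts to look and compute and a shell command to move; the robot and the scene stay as the last step left them, time stands still between calls to the robot, and variables do not carry over. Pictures are saved under pics/ and viewed, and the job is handed in when it is done.

```bash
ls; mkdir -p pics
python3 - <<'E'
from rig import ctrl
import cv2, numpy as np
s=ctrl.state(); print({k:np.round(v,3).tolist() for k,v in s.items()})
for c in ("side","top"):
    p,d=ctrl.grab_frame(c); cv2.imwrite(f"pics/{c}0.png",p); np.save(f"pics/{c}0.npy",d)
    i=ctrl.camera_info(c); print(c,i)
    for t in ("stop_box","dome_top","wing_a","wing_b","reset_top","reset_box","cage_cube","vial_1","lens_mount"):
        print(t,[(round(float(r["conf"]),2),np.round(r["at"],3).tolist()) for r in ctrl.landmark_of(t,c)][:3])
print(ctrl.state()["time_s"])
E
```

```text
pics
{'time_s': 0.0, 'joint_pos': [1.041, 0.218, 1.615, 0.0, 1.311, -0.112], 'dq': [-0.001, -0.001, -0.0, 0.001, -0.002, 0.002], 'joint_efforts': [-0.001, -39.684, -30.385, -0.0, 0.01, 0.0], 'tcp_pos': [0.253, 0.571, 0.226], 'ee_rot': [-0.651, -3.073, 0.004], 'ft_force': [0.661, -0.143, 0.279], 'ft_torque': [0.025, 0.02, 0.015], 'gripper_width': 1.0}
side {'vfov': 49.23448283556518, 'cx': 312.5366680339252, 'cy': 252.4382739007611, 'extrinsics': array([[-0.84550032,  0.44910614, -0.28884751,  0.3578221 ],
       [-0.53374918, -0.72654479,  0.43271755,  0.25417986],
       [-0.01552454,  0.52003495,  0.85400389,  0.80881888],
       [ 0.        ,  0.        ,  0.        ,  1.        ]])}
stop_box [(0.57, [0.537, -0.226, 0.001])]
dome_top [(0.78, [0.534, -0.227, 0.089])]
wing_a [(0.96, [0.545, -0.272, 0.071]), (0.91, [0.521, -0.186, 0.072])]
wing_b [(0.96, [0.545, -0.272, 0.071]), (0.91, [0.521, -0.186, 0.072])]
reset_top [(0.51, [0.576, 0.03, 0.062])]
reset_box [(0.82, [0.577, 0.027, -0.0])]
cage_cube [(0.76, [0.52, -0.1, 0.001]), (0.16, [0.523, -0.183, 0.074])]
vial_1 [(0.77, [0.67, 
[... 206 characters left out ...]
58 ,  0.971802  , -0.21449813,  0.41895837],
       [-0.99518964, -0.09509602,  0.02354421, -0.08135379],
       [ 0.00248239,  0.21577214,  0.97644059,  0.9251042 ],
       [ 0.        ,  0.        ,  0.        ,  1.        ]])}
stop_box [(0.75, [0.536, -0.229, -0.002])]
dome_top [(0.87, [0.536, -0.226, 0.092])]
wing_a [(0.85, [0.53, -0.181, 0.074]), (0.76, [0.543, -0.271, 0.073])]
wing_b [(0.85, [0.53, -0.181, 0.074]), (0.76, [0.543, -0.271, 0.073])]
reset_top [(0.6, [0.574, 0.027, 0.063])]
reset_box [(0.68, [0.571, 0.032, 0.001]), (0.61, [0.575, 0.027, 0.062])]
cage_cube [(0.71, [0.519, -0.1, 0.004])]
vial_1 [(0.61, [0.669, -0.08, -0.001])]
lens_mount [(0.64, [0.688, -0.179, -0.003])]
1.0
```

View pics/top0.png

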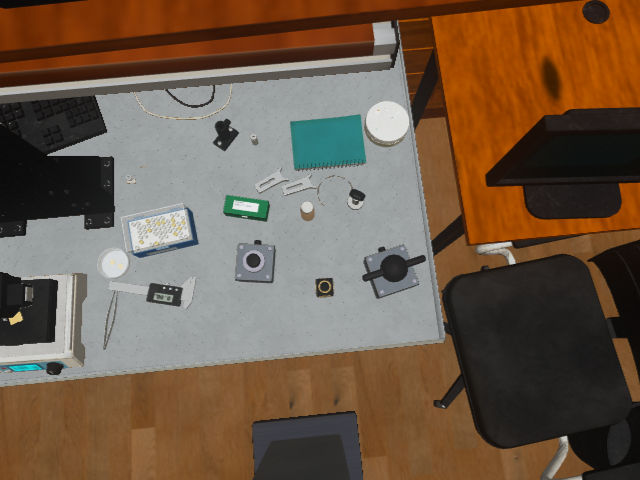

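View pics/side0.png

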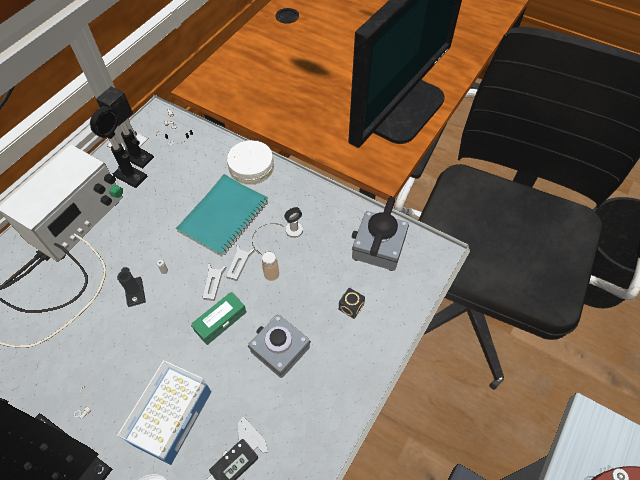

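Top view: the stop box is on the right at about px (392,268), the reset box is at (254,262), and the cage cube sits between them at (324,287). The networks agree with this: head axis at about (0.5355, -0.227), yaw about 0.196. Next I'll write a helper that converts world targets into row values.

```bash
cat > h.py <<'E'
from rig import ctrl
import numpy as np
from scipy.spatial.transform import Rotation as R
def go(pts):  # pts: x,y,z,yaw of tool y (None=keep)
    s=ctrl.state(); Rm=R.from_rotvec(s["ee_rot"]).as_matrix(); p=np.array(s["tcp_pos"])
    y0=np.arctan2(Rm[1,1],Rm[0,1]); print("t",round(s["time_s"],2),"tcp",np.round(p,4),"yaw",round(y0,3),"F",np.round(s["ft_force"],1),"q",np.round(s["joint_pos"],2),"g",round(s["gripper_width"],2))
    for q in pts:
        print(q, "->", np.round(Rm.T@(np.array(q[:3])-p),4).tolist(), round(0 if q[3] is None else -(q[3]-y0),3))
E
python3 - <<'E'
from h import *
go([(.20,.42,.226,None),(.27,.28,.226,None),(.34,.12,.226,None)])
E
```

```text
t 1.0 tcp [0.2536 0.5713 0.2275] yaw 1.153 F [-0.2  0.8 -0.1] q [ 1.04  0.22  1.61  0.    1.31 -0.11] g 1.0
(0.2, 0.42, 0.226, None) -> [-0.0124, -0.16, 0.0015] 0
(0.27, 0.28, 0.226, None) -> [-0.1332, -0.2596, 0.0015] 0
(0.34, 0.12, 0.226, None) -> [-0.2621, -0.3774, 0.0015] 0
```

```bash
python3 -m inch '[[-0.004,-0.055,0,0],[-0.008,-0.11,0,0],[-0.012,-0.16,0,0],[-0.052,-0.193,0,0],[-0.092,-0.226,0,0],[-0.133,-0.26,0,0],[-0.165,-0.29,0,0.15],[-0.197,-0.319,0,0.3],[-0.23,-0.348,0,0.45],[-0.262,-0.377,0,0.6]]' 0 40
python3 - <<'E'
from h import *
go([(.42,-.04,.2,.196),(.535,-.227,.16,.196)])
E
```

```text
time_s: 2.25
tcp_pos: [0.3406, 0.1191, 0.2279]
ee_rot: [1.537, 2.739, 0.002]
ft_force: [1.1, 0.5, -0.1]
gripper_width: 0.0
t 2.25 tcp [0.3406 0.1191 0.2279] yaw 0.548 F [ 1.1  0.5 -0.1] q [ 0.14 -0.41  2.19  0.    1.36 -0.41] g 0.0
(0.42, -0.04, 0.2, 0.196) -> [-0.1771, -0.0151, 0.028] 0.352
(0.535, -0.227, 0.16, 0.196) -> [-0.3966, -0.0145, 0.0681] 0.352
```

```bash
python3 -m inch '[[-0.06,-0.005,0.01,0.15],[-0.12,-0.01,0.02,0.3],[-0.177,-0.015,0.028,0.35],[-0.234,-0.015,0.038,0.35],[-0.291,-0.015,0.048,0.35],[-0.348,-0.015,0.058,0.35],[-0.397,-0.015,0.068,0.35],[-0.397,-0.015,0.068,0.35]]'
python3 - <<'E'
from h import *
import cv2
for c in ("side","top"):
    p,d=ctrl.grab_frame(c); cv2.imwrite(f"pics/{c}1.png",p[120:360,200:560] if c=="top" else p[100:340,200:560])
go([(.5355,-.227,.114,.196),(.5355,-.227,.103,.196)])
E
```

```text
time_s: 3.25
tcp_pos: [0.5365, -0.228, 0.1582]
ee_rot: [-1.988, -2.431, 0.001]
ft_force: [-0.7, 0.6, -0.1]
gripper_width: -0.003
t 3.35 tcp [ 0.5354 -0.2252  0.159 ] yaw 0.202 F [-0.3  0.6  0. ] q [-0.52  0.19  1.78  0.    1.17 -0.72] g 0.0
(0.5355, -0.227, 0.114, 0.196) -> [-0.0018, -0.0002, 0.045] 0.006
(0.5355, -0.227, 0.103, 0.196) -> [-0.0019, -0.0002, 0.056] 0.006
```

View pics/side1.png

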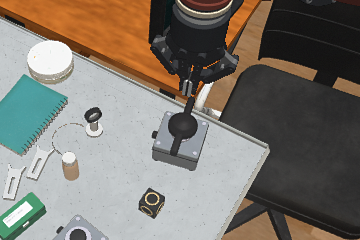

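View pics/top1.png

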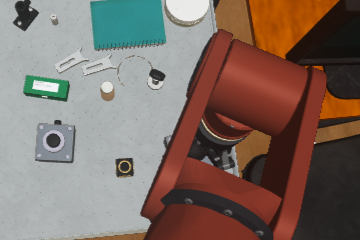

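The side view (crop) shows the shut fingertips at about (187,93), directly over the dome at (183,125). In the top view the arm hides the stop box. I'll press now.

```bash
python3 -m inch '[[-0.001,0,0.035,0],[-0.001,0,0.045,0],[-0.001,0,0.048,0],[-0.001,0,0.051,0],[-0.001,0,0.054,0]]'
python3 - <<'E'
from h import *
go([(.5355,-.227,.103,.196)])
E
```

```text
time_s: 3.98
tcp_pos: [0.5368, -0.2266, 0.1066]
ee_rot: [1.983, 2.434, 0.001]
ft_force: [1.0, 0.3, -0.9]
gripper_width: 0.003
t 3.98 tcp [ 0.5368 -0.2266  0.1066] yaw 0.203 F [ 1.   0.3 -0.9] q [-0.52  0.26  1.81  0.    1.07 -0.72] g 0.0
(0.5355, -0.227, 0.103, 0.196) -> [-0.0002, -0.0014, 0.0036] 0.007
```

```bash
python3 -m inch '[[0,0,0.002,0],[0,0,0.004,0],[0,0,0.005,0],[0,0,0.005,0],[0,0,0.005,0]]'
```

```text
time_s: 4.6
tcp_pos: [0.5361, -0.2264, 0.1005]
ee_rot: [1.985, 2.435, -0.0]
ft_force: [-0.4, -0.1, 0.3]
gripper_width: -0.0
```

```bash
python3 -m inch '[[0,0,0.001,0],[0,0,0.002,0],[0,0,0.002,0]]'
python3 - <<'E'
from h import *
import cv2
p,d=ctrl.grab_frame("side"); cv2.imwrite("pics/side2.png",cv2.resize(p[140:300,280:480],None,fx=4,fy=4)[:600])
for t in ("dome_top","wing_a"): print(t,[(round(float(r["conf"]),2),np.round(r["at"],3).tolist()) for r in ctrl.landmark_of(t,"side")][:3])
go([])
E
```

```text
time_s: 4.97
tcp_pos: [0.5359, -0.2262, 0.0983]
ee_rot: [-1.985, -2.435, 0.0]
ft_force: [-0.2, -0.3, 0.6]
gripper_width: 0.006
dome_top [(0.71, [0.534, -0.225, 0.09])]
wing_a [(0.87, [0.522, -0.185, 0.076]), (0.8, [0.544, -0.274, 0.069]), (0.75, [0.681, -0.177, -0.001])]
t 5.12 tcp [ 0.5361 -0.2263  0.0985] yaw 0.203 F [-0.2  0.8  0. ] q [-0.52  0.27  1.81 -0.    1.06 -0.72] g -0.0
```

View pics/side2.png

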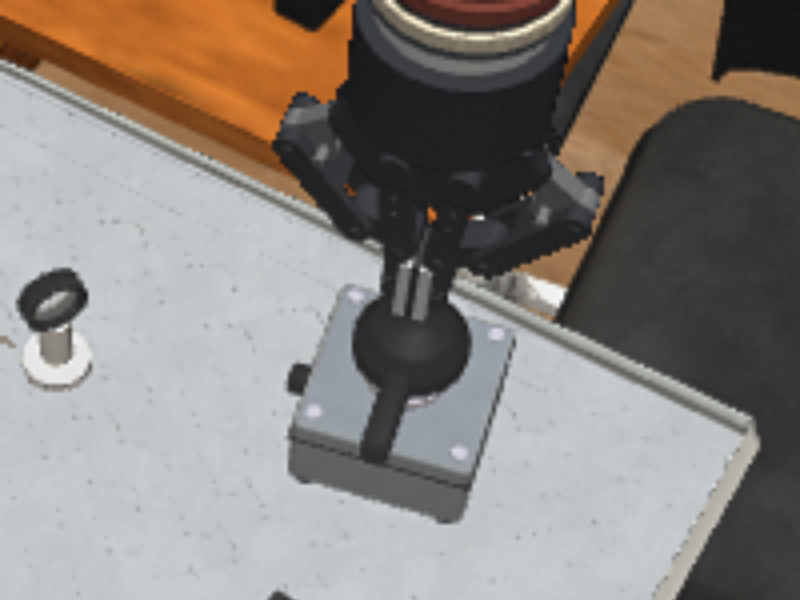

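```bash
cat >> h.py <<'E'
def cloud(c,d):
    i=ctrl.camera_info(c); f=240/np.tan(np.radians(i["vfov"])/2)
    v,u=np.mgrid[:480,:640]; P=np.stack([(u-i["cx"])/f*d,-(v-i["cy"])/f*d,-d],-1)
    T=np.array(i["extrinsics"]); W=P@T[:3,:3].T+T[:3,3]; W[d==0]=np.nan; return W
E
python3 - <<'E'
from h import *
p,d=ctrl.grab_frame("side"); W0=cloud("side",np.load("pics/side0.npy")); W=cloud("side",d)
ax=np.array([.5355,-.227])
# wing region and others, compare heights along pixel column of near wing
for v in range(210,262,3):
    print(v,[ (np.round(w[v,u],3).tolist()) for w in (W0,W) for u in (376,384)])
E
```

```text
210 [[0.579, -0.297, 0.002], [0.546, -0.251, 0.08], [0.547, -0.217, 0.119], [0.532, -0.214, 0.133]]
213 [[0.563, -0.26, 0.049], [0.541, -0.24, 0.088], [0.545, -0.216, 0.113], [0.531, -0.215, 0.125]]
216 [[0.549, -0.227, 0.089], [0.537, -0.233, 0.091], [0.549, -0.227, 0.089], [0.531, -0.216, 0.116]]
219 [[0.546, -0.221, 0.089], [0.534, -0.227, 0.091], [0.547, -0.223, 0.087], [0.53, -0.216, 0.108]]
222 [[0.544, -0.218, 0.087], [0.531, -0.222, 0.091], [0.544, -0.218, 0.087], [0.532, -0.224, 0.088]]
225 [[0.54, -0.212, 0.088], [0.529, -0.217, 0.09], [0.541, -0.213, 0.086], [0.529, -0.217, 0.091]]
228 [[0.538, -0.208, 0.086], [0.527, -0.214, 0.087], [0.538, -0.207, 0.087], [0.526, -0.213, 0.089]]
231 [[0.537, -0.206, 0.08], [0.524, -0.209, 0.086], [0.536, -0.205, 0.082], [0.524, -0.21, 0.085]]
234 [[0.533, -0.2, 0.082], [0.522, -0.207, 0.082], [0.534, -0.201, 0.08], [0.522, -0.206, 0.082]]
237 [[0.53, -0.194, 0.083], [0.521, -0.206, 0.074], [0.53, -0.194, 0.082], [0.52, -0.204, 0.078]]
240 [[0.528, -0.19, 0.081], [0.522, -0.212, 0.056], [0.528, -0.19, 0.081], [0.522, -0.211, 0.058]]
243 [[0.525, -0.185, 0.08], [0.521, -0.211, 0.05], [0.525, -0.184, 0.082], [0.521, -0.211, 0.05]]
246 [[0.522, -0.18, 0.081], [0.517, -0.204, 0.052], [0.522, -0.179, 0.083], [0.518, -0.206, 0.049]]
249 [[0.519, -0.174, 0.082], [0.514, -0.199, 0.052], [0.52, -0.175, 0.079], [0.515, -0.199, 0.051]]
252 [[0.517, -0.169, 0.081], [0.513, -0.197, 0.046], [0.517, -0.17, 0.08], [0.512, -0.194, 0.05]]
255 [[0.523, -0.189, 0.038], [0.509, -0.19, 0.049], [0.523, -0.188, 0.041], [0.509, -0.189, 0.05]]
258 [[0.521, -0.187, 0.033], [0.509, -0.191, 0.039], [0.522, -0.188, 0.032], [0.508, -0.19, 0.04]]
261 [[0.52, -0.187, 0.024], [0.508, -0.192, 0.027], [0.521, -0.189, 0.02], [0.507, -0.19, 0.03]]
```

The head isn't pressed yet: depth still shows the dome at about 0.09, and the tips stop just above it. I'll keep going down in small steps.

```bash
python3 -m inch '[[0,0,0.001,0],[0,0,0.002,0],[0,0,0.003,0],[0,0,0.003,0]]'
python3 - <<'E'
from h import *
p,d=ctrl.grab_frame("side");W=cloud("side",d)
for u in (380,383,386,389):print(u,[np.round(W[v,u],3).tolist() for v in range(206,228,3)])
E
```

```text
time_s: 5.68
tcp_pos: [0.5359, -0.2263, 0.0954]
ee_rot: [-1.985, -2.435, 0.0]
ft_force: [0.2, 0.0, -0.3]
gripper_width: 0.002
380 [[0.54, -0.214, 0.138], [0.539, -0.215, 0.13], [0.538, -0.214, 0.124], [0.538, -0.215, 0.115], [0.536, -0.214, 0.108], [0.538, -0.22, 0.091], [0.535, -0.216, 0.09], [0.532, -0.21, 0.09]]
383 [[0.536, -0.218, 0.136], [0.535, -0.216, 0.132], [0.534, -0.216, 0.125], [0.532, -0.214, 0.12], [0.532, -0.216, 0.11], [0.534, -0.224, 0.089], [0.531, -0.217, 0.091], [0.529, -0.214, 0.089]]
386 [[0.53, -0.215, 0.145], [0.53, -0.217, 0.134], [0.529, -0.216, 0.129], [0.528, -0.215, 0.122], [0.528, -0.22, 0.107], [0.53, -0.227, 0.089], [0.527, -0.221, 0.089], [0.524, -0.216, 0.089]]
389 [[0.526, -0.216, 0.146], [0.525, -0.217, 0.138], [0.526, -0.221, 0.125], [0.525, -0.221, 0.116], [0.524, -0.221, 0.109], [0.525, -0.228, 0.091], [0.523, -0.225, 0.088], [0.52, -0.218, 0.09]]
```

```bash
python3 -m inch '[[0,0,0.001,0],[0,0,0.002,0],[0,0,0.003,0],[0,0,0.004,0],[0,0,0.004,0]]'
python3 - <<'E'
from h import *
import cv2
p,d=ctrl.grab_frame("side");W=cloud("side",d)
cv2.imwrite("pics/side3.png",cv2.resize(p[170:270,320:450],None,fx=6,fy=6,interpolation=cv2.INTER_CUBIC))
for u in (383,386):print(u,[np.round(W[v,u],3).tolist() for v in range(212,228,1)])
E
```

```text
time_s: 6.35
tcp_pos: [0.536, -0.2263, 0.0914]
ee_rot: [-1.985, -2.435, 0.0]
ft_force: [0.7, -0.4, -0.4]
gripper_width: 0.0
383 [[0.533, -0.215, 0.127], [0.533, -0.215, 0.124], [0.534, -0.218, 0.117], [0.533, -0.216, 0.118], [0.532, -0.215, 0.115], [0.532, -0.216, 0.112], [0.532, -0.215, 0.111], [0.532, -0.216, 0.106], [0.531, -0.216, 0.104], [0.531, -0.215, 0.103], [0.531, -0.217, 0.097], [0.532, -0.22, 0.089], [0.531, -0.218, 0.091], [0.53, -0.216, 0.091], [0.529, -0.216, 0.089], [0.529, -0.215, 0.086]]
386 [[0.529, -0.217, 0.127], [0.529, -0.216, 0.125], [0.528, -0.215, 0.125], [0.528, -0.217, 0.119], [0.528, -0.217, 0.116], [0.528, -0.219, 0.111], [0.529, -0.221, 0.106], [0.528, -0.22, 0.104], [0.53, -0.227, 0.091], [0.53, -0.227, 0.089], [0.529, -0.225, 0.089], [0.528, -0.222, 0.09], [0.527, -0.221, 0.089], [0.526, -0.221, 0.087], [0.525, -0.218, 0.089], [0.525, -0.217, 0.087]]
```

View pics/side3.png

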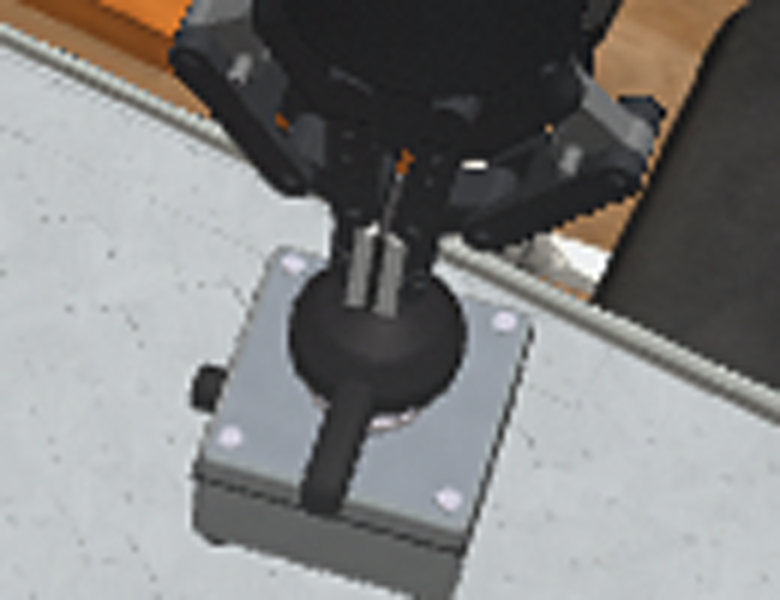

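The tips measure at about z 0.096 with the TCP reading 0.091, so shut tips lie about 5 mm above the TCP, not 22 mm ahead as described. I'll trust this measurement and keep going down until I feel contact.

```bash
python3 -m inch '[[0,0,0.002,0],[0,0,0.004,0],[0,0,0.006,0],[0,0,0.006,0]]'; python3 -m inch '[[0,0,0.001,0],[0,0,0.002,0],[0,0,0.002,0]]'
```

```text
time_s: 6.9
tcp_pos: [0.5361, -0.2263, 0.0858]
ee_rot: [-1.985, -2.435, 0.0]
ft_force: [-0.9, 0.8, 2.4]
gripper_width: -0.0
time_s: 7.28
tcp_pos: [0.5363, -0.2264, 0.0852]
ee_rot: [-1.985, -2.435, 0.0]
ft_force: [-3.1, 1.8, 9.6]
gripper_width: 0.002
```

Contact at TCP z of about 0.0857. I'll press through the snap now.

```bash
python3 -m inch '[[0,0,0.002,0],[0,0,0.004,0],[0,0,0.005,0],[0,0,0.006,0],[0,0,0.006,0]]'
```

```text
time_s: 7.9
tcp_pos: [0.5361, -0.2263, 0.078]
ee_rot: [-1.985, -2.435, 0.0]
ft_force: [-1.9, 1.3, 4.6]
gripper_width: -0.004
```

```bash
python3 -m inch '[[0,0,0.001,0],[0,0,0.002,0],[0,0,0.002,0]]';python3 -m inch '[[0,0,0.001,0],[0,0,0.001,0],[0,0,0.001,0]]'
```

```text
time_s: 8.28
tcp_pos: [0.5363, -0.2264, 0.0778]
ee_rot: [-1.984, -2.435, 0.0]
ft_force: [-5.2, 2.1, 13.2]
gripper_width: -0.002
time_s: 8.65
tcp_pos: [0.5363, -0.2265, 0.0777]
ee_rot: [-1.984, -2.435, 0.001]
ft_force: [-6.3, 3.9, 16.8]
gripper_width: 0.0
```

The head travelled 8 mm and hit a hard stop. I'll lift and check that it stays latched.

```bash
python3 -m inch '[[0,0,-0.02,0],[0,0,-0.05,0],[0.025,-0.025,-0.05,0],[0.04,-0.03,-0.05,0],[0.04,-0.03,-0.05,0]]'
python3 - <<'E'
from h import *
import cv2
p,d=ctrl.grab_frame("side");W=cloud("side",d)
cv2.imwrite("pics/side4.png",cv2.resize(p[140:290,300:480],None,fx=4,fy=4,interpolation=cv2.INTER_CUBIC))
print([np.round(W[v,376],3).tolist() for v in range(225,258,4)])
print([(r["conf"],np.round(r["at"],3)) for r in ctrl.landmark_of("dome_top","side")])
go([(.4985,-.1875,.075,.196),(.4985,-.1875,.056,.196)])
E
```

```text
time_s: 9.28
tcp_pos: [0.498, -0.1921, 0.1239]
ee_rot: [-1.983, -2.435, -0.0]
ft_force: [-0.0, -0.7, 0.1]
gripper_width: -0.001
[[0.542, -0.215, 0.082], [0.539, -0.21, 0.08], [0.535, -0.204, 0.077], [0.532, -0.199, 0.075], [0.528, -0.191, 0.076], [0.524, -0.184, 0.076], [0.521, -0.178, 0.075], [0.518, -0.173, 0.073], [0.516, -0.172, 0.063]]
[]
t 9.38 tcp [ 0.4991 -0.1933  0.1243] yaw 0.203 F [-0.4 -0.3 -0.3] q [-0.5   0.14  1.91 -0.    1.09 -0.7 ] g 0.0
(0.4985, -0.1875, 0.075, 0.196) -> [0.0058, 0.0005, 0.0493] 0.007
(0.4985, -0.1875, 0.056, 0.196) -> [0.0058, 0.0005, 0.0683] 0.007
```

View pics/side4.png

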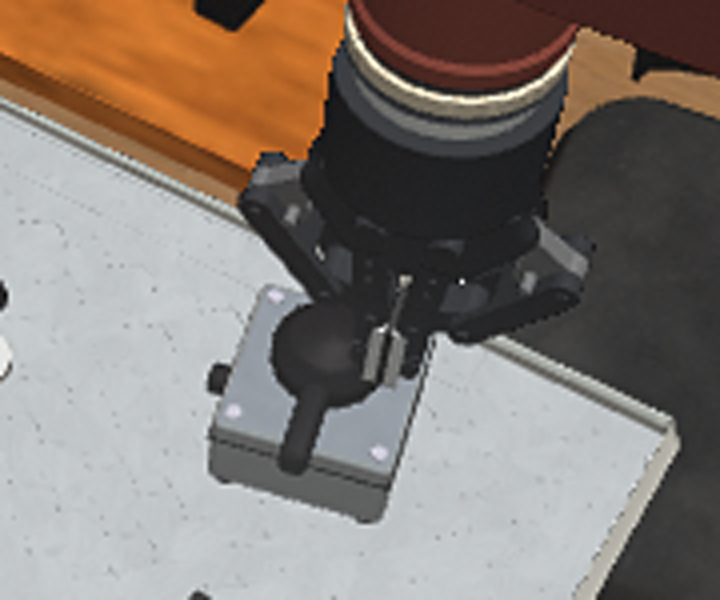

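Latched: the wing top now reads about 0.075, down from 0.082. I'll go down in front of wing_a.

```bash
python3 -m inch '[[0.006,0,0.03,0],[0.006,0,0.055,0],[0.006,0,0.068,0],[0.006,0,0.068,0]]'
python3 - <<'E'
from h import *
import cv2
p,d=ctrl.grab_frame("side");W=cloud("side",d)
cv2.imwrite("pics/side5.png",cv2.resize(p[140:290,300:480],None,fx=4,fy=4,interpolation=cv2.INTER_CUBIC))
# arc targets
c=np.array([.5355,-.227]); psi=.196; off=.0205
L=[]
for th in (0,.1,.2,.3,.4,.5,.6,.7,.8,.9):
    a=psi-th; w=np.array([-np.sin(a),np.cos(a)]); x=np.array([np.cos(a),np.sin(a)])
    q=c+.046*w-off*x; L.append((*np.round(q,4),.056,round(a,3)))
go(L)
E
```

```text
time_s: 9.88
tcp_pos: [0.497, -0.1872, 0.0554]
ee_rot: [-1.984, -2.433, 0.001]
ft_force: [0.2, -0.3, -0.3]
gripper_width: -0.002
t 9.93 tcp [ 0.4977 -0.1876  0.0564] yaw 0.203 F [-0.3 -0.9  0.6] q [-0.49  0.24  1.95 -0.    0.96 -0.7 ] g 0.0
(np.float64(0.5064), np.float64(-0.1859), 0.056, 0.196) -> [-0.0001, 0.0088, 0.0004] 0.007
(np.float64(0.5107), np.float64(-0.1832), 0.056, 0.096) -> [0.0017, 0.0136, 0.0004] 0.107
(np.float64(0.5152), np.float64(-0.1809), 0.056, -0.004) -> [0.0031, 0.0185, 0.0004] 0.207
(np.float64(0.5199), np.float64(-0.1791), 0.056, -0.104) -> [0.0039, 0.0234, 0.0004] 0.307
(np.float64(0.5247), np.float64(-0.1778), 0.056, -0.204) -> [0.0042, 0.0284, 0.0004] 0.407
(np.float64(0.5297), np.float64(-0.177), 0.056, -0.304) -> [0.004, 0.0334, 0.0004] 0.507
(np.float64(0.5347), np.float64(-0.1766), 0.056, -0.404) -> [0.0033, 0.0384, 0.0004] 0.607
(np.float64(0.5398), np.float64(-0.1768), 0.056, -0.504) -> [0.0021, 0.0434, 0.0004] 0.707
(np.float64(0.5448), np.float64(-0.1775), 0.056, -0.604) -> [0.0004, 0.0481, 0.0004] 0.807
(np.float64(0.5496), np.float64(-0.1787), 0.056, -0.704) -> [-0.0017, 0.0526, 0.0004] 0.907
```

View pics/side5.png

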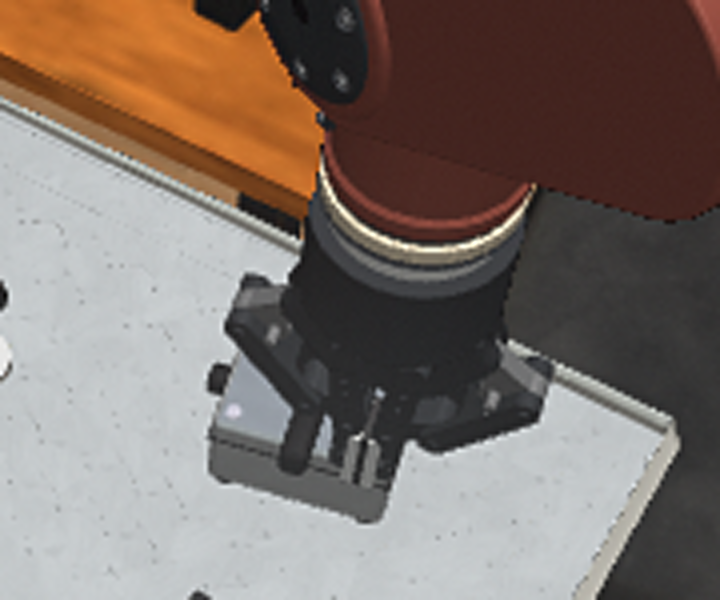

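```bash
python3 -m inch '[[0,0.005,0,0],[0,0.009,0,0],[0.001,0.0115,0,0.06],[0.002,0.014,0,0.11],[0.0025,0.016,0,0.16],[0.003,0.0185,0,0.21],[0.0035,0.021,0,0.26],[0.004,0.0235,0,0.31],[0.004,0.0235,0,0.31]]'
python3 - <<'E'
from h import *
import cv2
p,d=ctrl.grab_frame("side");W=cloud("side",d)
cv2.imwrite("pics/side6.png",cv2.resize(p[140:290,300:480],None,fx=4,fy=4,interpolation=cv2.INTER_CUBIC))
go([])
E
```

```text
time_s: 11.05
tcp_pos: [0.5173, -0.1788, 0.0568]
ee_rot: [-2.333, -2.098, 0.007]
ft_force: [-6.4, -1.1, 5.3]
gripper_width: 0.002
t 11.1 tcp [ 0.5175 -0.1788  0.0569] yaw -0.106 F [-6.3 -0.2  4.1] q [-0.46  0.27  1.91 -0.    0.97 -0.35] g 0.0
```

View pics/side6.png

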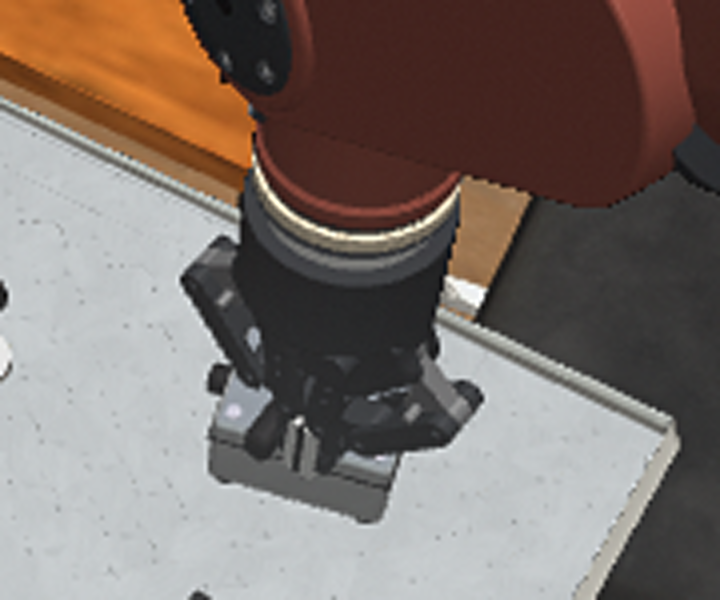

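Contact made and the wing is turning: it's at (265,435) in the crop, with about 6 N. I'll continue the arc.

Run:
```python
from h import *
c=np.array([.5355,-.227]); psi=.196; off=.0205
L=[]
for th in (.4,.5,.6,.7,.8,.9,1.0):
    a=psi-th; w=np.array([-np.sin(a),np.cos(a)]); x=np.array([np.cos(a),np.sin(a)])
    q=c+.046*w-off*x; L.append((*np.round(q+[-.0024,.0003],4),.0568,round(a,3)))
go(L)  # shifted by lag so rows refer to commanded pose (0.5199,-0.1791)
```

```text
t 11.1 tcp [ 0.5175 -0.1788  0.0569] yaw -0.106 F [-6.3 -0.2  4.1] q [-0.46  0.27  1.91 -0.    0.97 -0.35] g 0.0
(np.float64(0.5223), np.float64(-0.1775), 0.0568, -0.204) -> [0.0018, 0.0046, 0.0] 0.098
(np.float64(0.5273), np.float64(-0.1767), 0.0568, -0.304) -> [0.0031, 0.0095, -0.0] 0.198
(np.float64(0.5323), np.float64(-0.1763), 0.0568, -0.404) -> [0.004, 0.0144, -0.0] 0.298
(np.float64(0.5374), np.float64(-0.1765), 0.0568, -0.504) -> [0.0044, 0.0195, -0.0001] 0.398
(np.float64(0.5424), np.float64(-0.1772), 0.0568, -0.604) -> [0.0042, 0.0246, -0.0001] 0.498
(np.float64(0.5472), np.float64(-0.1784), 0.0568, -0.704) -> [0.0035, 0.0295, -0.0001] 0.598
(np.float64(0.552), np.float64(-0.18), 0.0568, -0.804) -> [0.0024, 0.0344, -0.0001] 0.698
```

```bash
python3 -m inch '[[0.002,0.005,0,0.1],[0.003,0.0095,0,0.2],[0.004,0.0145,0,0.3],[0.0045,0.0195,0,0.4],[0.004,0.0245,0,0.5],[0.0035,0.0295,0,0.6],[0.0025,0.0345,0,0.7],[0.0025,0.0345,0,0.7]]'
python3 - <<'E'
from h import *
import cv2
p,d=ctrl.grab_frame("side")
cv2.imwrite("pics/side7.png",cv2.resize(p[140:290,300:480],None,fx=4,fy=4,interpolation=cv2.INTER_CUBIC))
go([])
E
```

```text
time_s: 12.1
tcp_pos: [0.5537, -0.1792, 0.0569]
ee_rot: [-2.913, -1.172, 0.002]
ft_force: [-3.3, 2.6, 2.7]
gripper_width: -0.002
t 12.15 tcp [ 0.5537 -0.1792  0.0568] yaw -0.805 F [-3.8  2.7  3.1] q [-0.43  0.33  1.83  0.    0.99  0.37] g -0.01
```

View pics/side7.png

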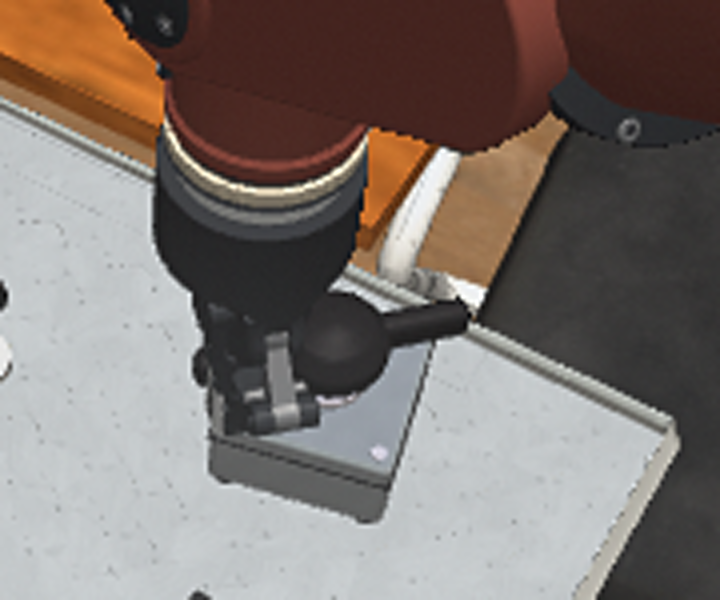

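The head is turned about 0.95 rad and the steel stem shows again under the dome at (330,400), so it has popped out. I'll bring the finger back along the same arc.

Run:
```python
from h import *
c=np.array([.5355,-.227]); psi=.196; off=.0205
L=[]
for th in (.8,.6,.4,.2,0):
    a=psi-th; w=np.array([-np.sin(a),np.cos(a)]); x=np.array([np.cos(a),np.sin(a)])
    q=c+.048*w-(off+.002)*x; L.append((*np.round(q,4),.0568,round(a,3)))
L+=[(.485,-.188,.0568,.1),(.485,-.188,.13,.1)]
go(L)
```

```text
t 12.15 tcp [ 0.5537 -0.1792  0.0568] yaw -0.805 F [-3.8  2.7  3.1] q [-0.43  0.33  1.83  0.    0.99  0.37] g -0.01
(np.float64(0.5442), np.float64(-0.1747), 0.0568, -0.604) -> [-0.0038, -0.0098, -0.0] -0.201
(np.float64(0.5337), np.float64(-0.174), 0.0568, -0.404) -> [-0.0108, -0.0176, 0.0] -0.401
(np.float64(0.5232), np.float64(-0.1754), 0.0568, -0.204) -> [-0.0194, -0.0239, 0.0] -0.601
(np.float64(0.5132), np.float64(-0.1789), 0.0568, -0.004) -> [-0.029, -0.0283, 0.0] -0.801
(np.float64(0.5041), np.float64(-0.1843), 0.0568, 0.196) -> [-0.0393, -0.0307, 0.0] -1.001
(0.485, -0.188, 0.0568, 0.1) -> [-0.0557, -0.0413, 0.0001] -0.905
(0.485, -0.188, 0.13, 0.1) -> [-0.0557, -0.0414, -0.0731] -0.905
```

```bash
python3 -m inch '[[-0.004,-0.01,0,-0.18],[-0.01,-0.017,0,-0.36],[-0.017,-0.0225,0,-0.54],[-0.025,-0.027,0,-0.7],[-0.033,-0.0295,0,-0.86],[-0.039,-0.0315,0,-1.0],[-0.056,-0.041,0,-1.0],[-0.056,-0.041,-0.04,-1.0],[-0.056,-0.041,-0.1,-1.0]]'
python3 - <<'E'
from h import *
go([(.5,-.09,.16,.196),(.575,.028,.13,.196)])
E
```

```text
time_s: 13.28
tcp_pos: [0.4826, -0.1883, 0.1551]
ee_rot: [-1.997, -2.419, 0.002]
ft_force: [0.1, -0.6, 0.0]
gripper_width: -0.002
t 13.28 tcp [ 0.4826 -0.1883  0.1551] yaw 0.191 F [ 0.1 -0.6  0. ] q [-0.51  0.07  1.92 -0.    1.15 -0.7 ] g -0.0
(0.5, -0.09, 0.16, 0.196) -> [0.0933, 0.0357, -0.0048] -0.005
(0.575, 0.028, 0.13, 0.196) -> [0.1948, 0.1319, 0.0251] -0.005
```

```bash
python3 -m inch '[[0.047,0.018,-0.005,0],[0.093,0.036,-0.005,0],[0.13,0.07,0,0],[0.165,0.105,0.01,0],[0.195,0.132,0.025,0],[0.195,0.132,0.05,0],[0.195,0.132,0.075,0],[0.195,0.132,0.075,0]]'
python3 - <<'E'
from h import *
import cv2
p,d=ctrl.grab_frame("side"); W=cloud("side",d)
cv2.imwrite("pics/side8.png",cv2.resize(p[150:400,200:500],None,fx=2.4,fy=2.4,interpolation=cv2.INTER_CUBIC))
for t in ("dome_top","wing_a","reset_top","cage_cube"): print(t,[(round(float(r["conf"]),2),np.round(r["at"],3).tolist()) for r in ctrl.landmark_of(t,"side")][:3])
go([(.575,.028,.0535,.196),(.575,.028,.0475,.196)])
E
```

```text
time_s: 14.28
tcp_pos: [0.5747, 0.0276, 0.079]
ee_rot: [-1.996, -2.421, 0.005]
ft_force: [-0.4, -0.1, 0.3]
gripper_width: 0.001
dome_top []
wing_a []
reset_top []
cage_cube [(0.78, [0.52, -0.097, 0.002])]
t 14.53 tcp [0.5787 0.0273 0.0832] yaw 0.192 F [-0.3  0.9 -0.8] q [-0.07  0.28  1.83 -0.    1.03 -0.27] g 0.01
(0.575, 0.028, 0.0535, 0.196) -> [0.0014, -0.0036, 0.0297] -0.004
(0.575, 0.028, 0.0475, 0.196) -> [0.0014, -0.0036, 0.0357] -0.004
```

View pics/side8.png

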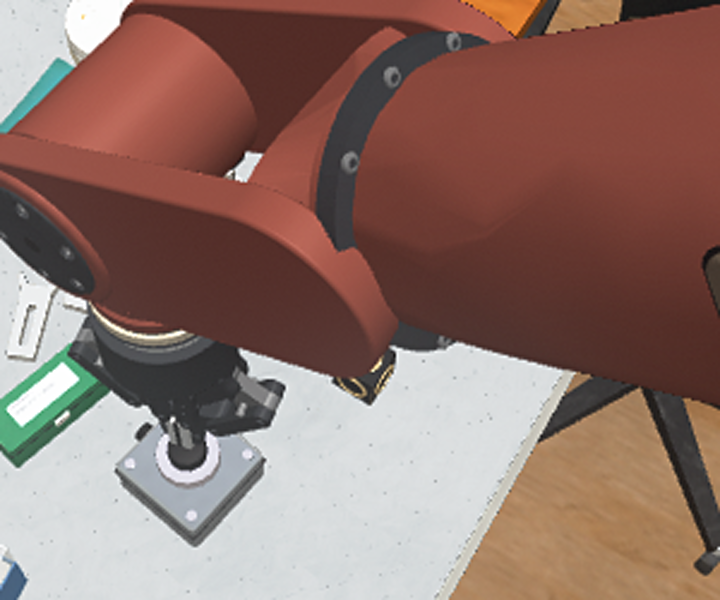

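Side crop: the fingertips are over the button at about (187,450), and the arm hides the stop box. I'll check the stop head from the top camera before pressing.

Run:
```python
from h import *
import cv2
p,d=ctrl.grab_frame("top"); W=cloud("top",d); W0=cloud("top",np.load("pics/top0.npy"))
cv2.imwrite("pics/top8.png",cv2.resize(p[200:330,220:440],None,fx=3,fy=3,interpolation=cv2.INTER_CUBIC))
print([(np.round(W0[v,394,2],3),np.round(W[v,394,2],3)) for v in range(258,280,4)])
print([(round(float(r["conf"]),2),np.round(r["at"],3).tolist()) for t in ("dome_top","wing_a") for r in ctrl.landmark_of(t,"top")])
go([(.575,.028,.0535,.196),(.575,.028,.0475,.196)])
```

```text
[(np.float64(0.085), np.float64(0.083)), (np.float64(0.088), np.float64(0.087)), (np.float64(0.086), np.float64(0.089)), (np.float64(0.09), np.float64(0.09)), (np.float64(0.085), np.float64(0.086)), (np.float64(0.084), np.float64(0.083))]
[(0.57, [0.535, -0.226, 0.093]), (0.81, [0.526, -0.182, 0.075]), (0.59, [0.543, -0.275, 0.073])]
t 14.68 tcp [0.5783 0.0275 0.0827] yaw 0.193 F [-0.8 -0.2  0. ] q [-0.07  0.28  1.83 -0.    1.03 -0.27] g 0.0
(0.575, 0.028, 0.0535, 0.196) -> [0.0011, -0.0032, 0.0292] -0.003
(0.575, 0.028, 0.0475, 0.196) -> [0.0011, -0.0032, 0.0352] -0.003
```

View pics/top8.png

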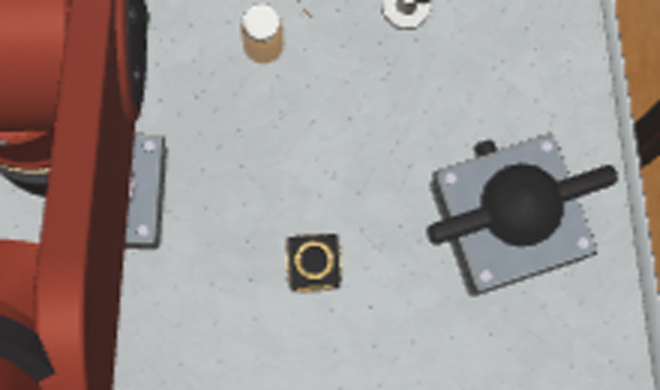

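Top view: the head is out (dome 0.09, same as at the start), the wings are back at rest, and the cube and vial haven't moved. I'll press the button.

```bash
python3 -m inch '[[0.001,-0.003,0.015,0],[0.001,-0.003,0.025,0],[0.001,-0.003,0.029,0],[0.001,-0.003,0.032,0],[0.001,-0.003,0.035,0],[0.001,-0.003,0.036,0],[0.001,-0.003,0.036,0]]'
python3 - <<'E'
from h import *
go([])
E
```

```text
time_s: 15.55
tcp_pos: [0.5737, 0.0283, 0.0517]
ee_rot: [-1.993, -2.423, 0.006]
ft_force: [-16.7, 0.8, 37.8]
gripper_width: 0.0
t 15.55 tcp [0.5737 0.0283 0.0517] yaw 0.194 F [-16.7   0.8  37.8] q [-0.07  0.33  1.84 -0.    0.98 -0.27] g 0.0
```

Force is 38 N, a hard stop well above the 5 N spring. I'll back off a little and look.

```bash
python3 -m inch '[[0,0,-0.003,0],[0,0,-0.003,0]]'
python3 - <<'E'
from h import *
import cv2
p,d=ctrl.grab_frame("side"); W=cloud("side",d)
cv2.imwrite("pics/side9.png",cv2.resize(p[300:400,230:340],None,fx=6,fy=6,interpolation=cv2.INTER_CUBIC))
go([])
for u in (272,276,280): print(u,[np.round(W[v,u],3).tolist() for v in range(322,346,2)])
E
```

```text
time_s: 15.8
tcp_pos: [0.5736, 0.0282, 0.052]
ee_rot: [-1.995, -2.423, 0.004]
ft_force: [-10.9, 0.3, 22.0]
gripper_width: 0.001
t 15.85 tcp [0.5735 0.0282 0.052 ] yaw 0.194 F [-10.7   1.2  23.9] q [-0.07  0.32  1.84 -0.    0.98 -0.27] g -0.0
272 [[0.552, 0.059, 0.2], [0.553, 0.06, 0.194], [0.577, 0.037, 0.114], [0.575, 0.039, 0.113], [0.575, 0.04, 0.108], [0.574, 0.042, 0.104], [0.575, 0.041, 0.094], [0.577, 0.041, 0.083], [0.578, 0.041, 0.075], [0.579, 0.041, 0.066], [0.579, 0.041, 0.057], [0.578, 0.043, 0.054]]
276 [[0.549, 0.056, 0.198], [0.549, 0.056, 0.191], [0.56, 0.046, 0.151], [0.562, 0.044, 0.138], [0.563, 0.044, 0.131], [0.568, 0.04, 0.109], [0.568, 0.04, 0.102], [0.57, 0.039, 0.088], [0.571, 0.04, 0.082], [0.572, 0.039, 0.072], [0.572, 0.04, 0.064], [0.573, 0.04, 0.055]]
280 [[0.546, 0.052, 0.194], [0.546, 0.052, 0.188], [0.554, 0.045, 0.157], [0.555, 0.044, 0.148], [0.556, 0.043, 0.138], [0.557, 0.043, 0.128], [0.562, 0.039, 0.106], [0.562, 0.04, 0.1], [0.566, 0.036, 0.08], [0.566, 0.037, 0.076], [0.565, 0.038, 0.07], [0.566, 0.039, 0.062]]
```

View pics/side9.png

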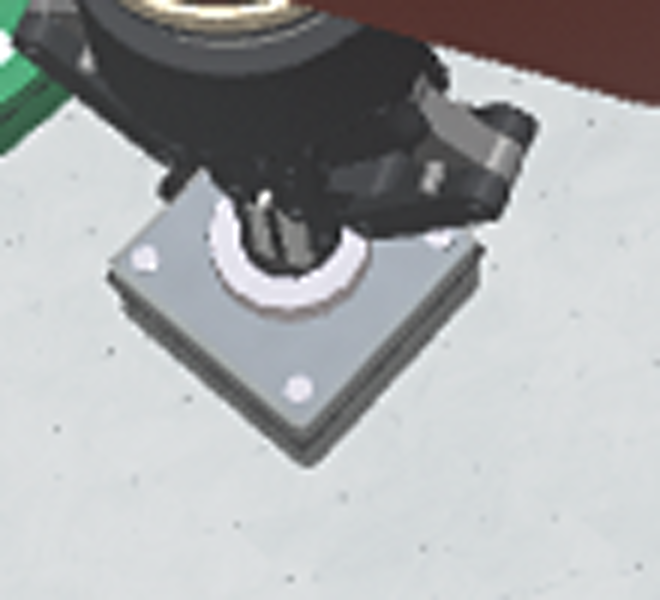

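The tip is level with the steel ring at about z 0.053, so the button is bottomed. I'll release slowly and watch the force as confirmation.

```bash
for i in 1 2 3 4; do python3 -m inch '[[0,0,-0.0025,0],[0,0,-0.0025,0]]' | egrep 'tcp|force'; done
```

```text
tcp_pos: [0.5736, 0.0282, 0.0522]
ft_force: [-4.7, 0.3, 9.8]
tcp_pos: [0.5738, 0.0282, 0.0535]
ft_force: [-3.0, 0.5, 4.1]
tcp_pos: [0.5743, 0.0282, 0.0559]
ft_force: [-1.9, 0.1, 2.2]
tcp_pos: [0.5749, 0.0281, 0.0585]
ft_force: [0.0, 0.2, 1.0]
```

The force falls 10, 4, 2, 1 N over about 6 mm, which matches the button's spring. I'll lift clear and check everything.

```bash
python3 -m inch '[[0,0,-0.04,0],[0,0,-0.09,0],[0,-0.05,-0.13,0],[0,-0.1,-0.13,0],[0.05,-0.13,-0.13,0],[0.1,-0.15,-0.13,0],[0.1,-0.15,-0.13,0],[0.1,-0.15,-0.13,0]]'
python3 - <<'E'
from h import *
import cv2
for c in ("side","top"):
    p,d=ctrl.grab_frame(c); cv2.imwrite(f"pics/{c}10.png",p)
    W=cloud(c,d);W0=cloud(c,np.load(f"pics/{c}0.npy"))
    for t in ("dome_top","wing_a","reset_top","cage_cube","vial_1","lens_mount"):
        print(c,t,[(round(float(r["conf"]),2),np.round(r["at"],3).tolist()) for r in ctrl.landmark_of(t,c)][:2])
    pts=[(384,222),(278,337)] if c=="side" else [(394,268),(253,261)]
    for u,v in pts: print(c,u,v,[np.round(np.nanmedian(w[v-1:v+2,u-1:u+2,2]),4) for w in (W0,W)])
go([])
E
```

```text
time_s: 17.85
tcp_pos: [0.4086, 0.0973, 0.1887]
ee_rot: [1.995, 2.425, 0.001]
ft_force: [0.1, -0.4, 0.2]
gripper_width: -0.001
side dome_top []
side wing_a []
side reset_top [(0.61, [0.579, 0.033, 0.064])]
side cage_cube []
side vial_1 [(0.9, [0.67, -0.08, 0.004]), (0.2, [0.581, 0.028, -0.003])]
side lens_mount [(0.87, [0.684, -0.177, -0.001]), (0.22, [0.668, -0.08, 0.001])]
side 384 222 [np.float64(0.0903), np.float64(0.5318)]
side 278 337 [np.float64(0.0631), np.float64(0.0632)]
top dome_top [(0.67, [0.537, -0.225, 0.091])]
top wing_a [(0.69, [0.547, -0.273, 0.073]), (0.63, [0.526, -0.183, 0.075])]
top reset_top [(0.59, [0.571, 0.028, 0.064])]
top cage_cube [(0.67, [0.67, -0.079, 0.001]), (0.56, [0.517, -0.1, 0.004])]
top vial_1 [(0.65, [0.671, -0.08, 0.004])]
top lens_mount [(0.85, [0.688, -0.18, -0.004])]
top 394 268 [np.float64(0.089), np.float64(0.0891)]
top 253 261 [np.float64(0.0612), np.float64(0.0611)]
t 18.55 tcp [0.408  0.0975 0.1885] yaw 0.193 F [-0.3  0.   0.3] q [ 0.07 -0.2   2.11 -0.    1.23 -0.13] g -0.0
```

View pics/side10.png

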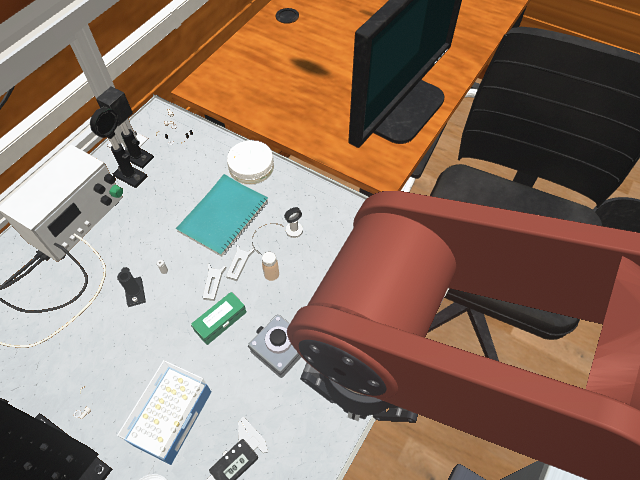

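View pics/top10.png

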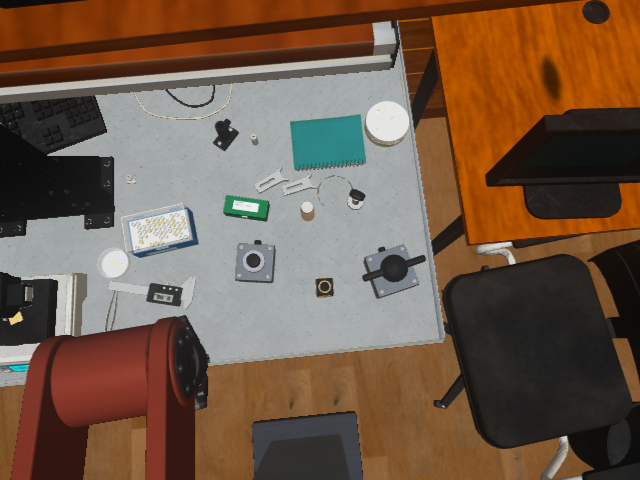

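Both views look as they did at the start. From the top, the head is out with its wings at rest (394,268), the button is out (253,261), and the cube (324,287), vial (307,211) and lens mount (356,198) haven't moved. The arm is clear of everything.

```bash
python3 -c "
from rig import ctrl
print(ctrl.hand_in())"
```

```text
the job is handed in; nothing more can be done
None
```

I carried out the stop test in the required order and handed it in at about 18.6 s. The hand-in reports no verdict.

**What I did**
- **Press:** I pressed the mushroom head with shut fingers until it hit its hard stop after about 8 mm. After lifting off, it stayed in: the wing top read 0.075 m, against 0.082 m when out.
- **Turn:** I pushed the left wing (wing_a) clockwise along an arc to about 0.95 rad. The picture showed the head popped out, and I then guided the wing back to rest.
- **Re-arm:** I pressed the round button to its stop and released it slowly. The force fell smoothly over about 6 mm, as its spring should.

**Last checks**
- **Head and button:** In the top camera's depth the head and button heights match the start within 0.1 mm, and the wings are back at rest.
- **Bystanders:** The cage cube, vial and lens mount are within about 4 mm of where they were, which is the networks' accuracy.
- **Contact:** The arm is clear of everything and the force reading is about zero.

**What disagreed or could not be checked**
- **Fingertips:** They met things about 27 mm (dome) and 22 mm (button) later than the stated 22 mm tip offset predicts, so I worked from contact force and depth instead.
- **Button force:** The wrist force reached about 38 N when the button bottomed, more than intended.
- **Side camera:** The arm hid the stop box and cube at the end, so their final check is from the top camera only. The top network also gave a wrong first answer for the cube (the vial's spot). Its second answer and the picture put the cube where it started.

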